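# Wipe the bark chips off the dye-making board

## Robot

A 6-joint arm with a two-finger parallel gripper is mounted at the origin on the work surface. World frame = base frame: x ahead of the robot, y to its left, z up, the work surface at z = 0. Lengths are in m, angles in degrees, forces in N, time in s.
With the tool pointing down it reaches from about 0.35 to 0.875 m from the base axis. Payload 4.2 kg.
Tool frame: the origin (TCP) lies midway between the tips of the shut fingers; the grasp point (between the pads) lies 19 mm behind it; z points along the fingers, y is the line along which they close (so a half turn about z gives the same grasp; the last joint's range is limited). The gripper opens to 87 mm and grips with 3 to 60 N. Pads are 19 mm wide; open, the fingers measure 117 mm over their backs; the gripper's body (75 mm by 190 mm) begins 51 mm behind the grasp point.
Start: joints at [85.863, 22.042, 0.453, 0, -68.411, -14.817], TCP at [0.203, 0.591, 0.223] pointing down, gripper open.
Joint ranges: [-179.83, 179.83], [-69.29, 118.12], [-61.27, 80.66], [-181.25, 117.63], [-171.15, -9.14], [-177.46, 177.46]. Speed limits (degrees/s): [159.86, 159.86, 180, 180, 180, 180].

## Interface

Orientations are given as a 3x3 rotation matrix whose columns are the frame's x, y, z axes.
In Python, from station import r, cams gives the robot as it stands.
- The arm moves only by the tool play_rows, never from a script. Its argument "commands" is text: rows parted by semicolons, each of 6 numbers parted by spaces: the shift along the world's x, y, z normalised to -1 to 1, where 1 is 30 mm, then the turn, a rotation vector about the world's x, y, z normalised to -1 to 1, where 1 is 0.15 rad. A call has 1 to 20 rows; each row shifts and turns the commanded pose from where the row before left it; what a row does not reach is not made up. A row lasts 1/10 s, in which the tool goes at most 50 mm and 8.59 degrees, less where a joint would pass 70% of its speed; a pose out of reach is approached as far as the arm can. A call with a number of a shift or a turn outside -1 to 1 is refused whole. A call with a gripper value outside its range is refused whole. "grip" is the finger opening in mm, from 0 to 87, set as the call begins (left out, the last holds). The fingers move at their own pace and stop on an object; the grip force is fixed at half the most. Time passes only in rows, so rows that do not move let the fingers close. It gives the time, the measured TCP pose, the force, the opening and the grip force at its end, in the units of the state.
- r.sense(): the state, without advancing time (a new reading comes with each control period).
- cams.capture(name): name is "scene" or "top"; returns (picture, depth): 480x640x3 uint8, blue, green, red; 480x640 float32, m along the optical axis (not along the pixel's ray), 0 where there is no reading.
- cams.camera_info(name): a dict with "mtx" (3x3 intrinsics, pixels), "R" (3x3) and "t" (3): a world point X has camera coordinates R X + t. Camera axes: x right, y down, z forward; pixel columns grow to the right and rows downward; lengths in m; the calibration is good to about 2 mm. A picture is of the moment at which its call begins. camera_info takes no time and is no camera call.
- r.finish_job(): hands the job in; it is judged then, once.
The state is a dict: "time_s": time; "joints": joint angles; "joint_velocities": joint speeds; "effort": joint torques, N m; "tcp_pos": TCP position; "ee_rot": TCP orientation; "wrist_force": force on the tool from outside, world axes, zero at the start; "moment": the same for the moment, N m; "gripper_width": opening from 0.0 (shut) to 1.0 (fully open); "gripper_force": force on a finger pad.
Only numpy, scipy, OpenCV 4.12 (cv2) and the standard library are available. Lean on these libraries where they do the work, as an engineer would, in place of code of your own. Each camera call takes 0.05 s, during which the arm holds its last target. There are 200 camera calls.

## Task

Pull the scraper block up out of its spring clip and, touching the bark chips with nothing but the scraper, wipe all four of them off the raised board's open end so that they lie in the red tray (not the grey one with the jar lids). Then stand the scraper upright on its foot on the cleared board, without dropping it, and let go. Leave the trays and jars where they are.

Things in the scene. Friction and masses are not known exactly. Their poses are not given: they have to be found in the camera images.
- board: raised light-wood preparation board, fixed to the table. Origin on the table under its centre. It is 190 mm along its own x and 280 mm along its own y; flat top face 52 mm above the table, underside of the top 40 mm above the table. Along both x edges runs a darker lip 10 mm wide and 12 mm high (170 mm of free width between the lips); both y ends are open and overhang the trays
- red_tray: shallow open red plastic tray, 220 mm (own x) x 130 mm (own y) x 32 mm high, walls 4 mm, 0.5 kg, loose on the table; origin under its centre. It is tucked about 22 mm under one of the board's two open y ends (either one), its axes parallel to the board's
- grey_tray: grey tray of the same size with clean jar lids in it, tucked under the board's other open end; origin under its centre
- scraper: scraper block, about 0.26 kg: blue block 28 mm thick (own x) x 130 mm wide (own y) x 40 mm high with a flat black rubber foot, and on it an upright brown wooden handle plate 20 mm thick (own x) x 96 mm wide (own y), from 40 to 108 mm above the foot. Origin at the centre of the foot, z up; same both ways round. It starts upright in the clip, its foot 10 mm above the table
- clip: grey spring clip holding the scraper, fixed to the table; origin underneath its centre, axes parallel to the scraper's. Base 100 x 165 x 10 mm, low guides round the block (3 mm play). Two steel noses, one each side of the handle, are sprung over the block's shoulders and give way outward (own x) by 3 mm; they and their posts reach 72 mm above the table. A straight pull up of 8 to 18 N frees the scraper
- caddy: plywood caddy with three jars, 100 x 165 mm and 95 mm high, fixed to the table on the side opposite the clip; origin underneath
- jar_amber: amber jar, 76 mm across, 120 mm high, loose bystander at the back; origin underneath
- jar_clear: clear jar, 72 mm across, 100 mm high, loose bystander at the back; origin underneath
- jar_green: green jar, 68 mm across, 90 mm high, loose bystander at the back; origin underneath
- chip0: loose dark-brown bark chip, 66 x 24 mm and 8 mm thick, 11 mm at its middle ridge, 18 g, lying flat on the board, its centre within 65 mm of the board's middle line across (own y = 0) and 55 mm of its middle line along; origin at its centre, 4 mm above its underside, x along its length
- chip1: loose dark-brown bark chip, 62 x 26 mm and 8 mm thick, 11 mm at its middle ridge, 18 g, lying flat on the board, its centre within 65 mm of the board's middle line across (own y = 0) and 55 mm of its middle line along; origin at its centre, 4 mm above its underside, x along its length
- chip2: loose dark-brown bark chip, 68 x 22 mm and 8 mm thick, 11 mm at its middle ridge, 18 g, lying flat on the board, its centre within 65 mm of the board's middle line across (own y = 0) and 55 mm of its middle line along; origin at its centre, 4 mm above its underside, x along its length
- chip3: loose dark-brown bark chip, 60 x 25 mm and 8 mm thick, 11 mm at its middle ridge, 18 g, lying flat on the board, its centre within 65 mm of the board's middle line across (own y = 0) and 55 mm of its middle line along; origin at its centre, 4 mm above its underside, x along its length
Not all that is in view belongs to the job. Leave any purple look-alike of the clip alone. What is shaped like the chip3 but yellow is not meant.

How it is judged (in metres and radians):
On the way, in this order (a step that is already met when the one before it is completed fails the run):
1. the scraper is lifted clear of its clip (z of scraper in the frame of clip above 0.08 m), for 0.1 s.
2. all four chips lie in the red tray (x of chip0 in the frame of red_tray between -0.108 and 0.108 m and y of chip0 in the frame of red_tray between -0.063 and 0.063 m and z of chip0 in the frame of red_tray between 0 and 0.038 m and x of chip1 in the frame of red_tray between -0.108 and 0.108 m and y of chip1 in the frame of red_tray between -0.063 and 0.063 m and z of chip1 in the frame of red_tray between 0 and 0.038 m and x of chip2 in the frame of red_tray between -0.108 and 0.108 m and y of chip2 in the frame of red_tray between -0.063 and 0.063 m and z of chip2 in the frame of red_tray between 0 and 0.038 m and x of chip3 in the frame of red_tray between -0.108 and 0.108 m and y of chip3 in the frame of red_tray between -0.063 and 0.063 m and z of chip3 in the frame of red_tray between 0 and 0.038 m), for 0.2 s.
At the end, for the whole second after the job is handed in: All four chips at rest in the red tray (centres inside its outline, less than 38 mm above its underside); the scraper stands released and still on its foot on the board: upright within 0.1 rad, foot within 5 mm of the top face, centre within 90 mm (x) and 128 mm (y) of the board's centre (all of step 2 and x of scraper in the frame of board between -0.09 and 0.09 m and y of scraper in the frame of board between -0.128 and 0.128 m and z of scraper in the frame of board between 0.047 and 0.057 m and angle between scraper's own z axis and vertical below 0.1 rad and linear speed of scraper below 0.02 m/s and linear speed of each of chip0, chip1, chip2, chip3 below 0.03 m/s); the robot touches nothing.
It fails at once if the robot touches a bark chip with its fingers or arm (contact force between any of the fingers, the arm and chip0 above 0.3 N or contact force between any of the fingers, the arm and chip1 above 0.3 N or contact force between any of the fingers, the arm and chip2 above 0.3 N or contact force between any of the fingers, the arm and chip3 above 0.3 N).
It fails at once if a tray is shifted by more than 20 mm (distance of any of red_tray, grey_tray from where it was at the start of the episode above 0.02 m).
It fails at once if a loose jar is shifted by more than 30 mm (distance of any of jar_amber, jar_clear, jar_green from where it was at the start of the episode above 0.03 m).
It fails at once if the scraper is let go more than 30 mm above the board (height (world z) of scraper above 0.085 m and contact force between the fingers and scraper below 0.02 N).
It also fails if it takes over 61 s, if anything falls off the work surface, if the arm or the gripper's body presses on something with over 40 N, if the wrist force passes 120 N, or if a joint passes its speed limit or range.

## Working session

There is one attempt and no reset: what is moved stays moved. The work goes in short steps, Python scripts to look and compute and a tool call to move; the robot and the scene stay as the last step left them, time stands still between calls to the robot, and variables do not carry over. Pictures are saved under pics/ and viewed, at most 10 in all, crops included, and the job is handed in when it is done.

Besides the shell and the picture viewer there is one more tool, called as a command line: name --argument value ..., lists and objects as JSON in quotes. play_rows: Moves the arm, as the interface text tells. Scaled input: -1 to 1 covers 30 mm each way for a shift and 0.15 rad each way for a turn. Its arguments: {"type":"object","properties":{"commands":{"type":"string"},"grip":{"type":"number"}},"required":["commands"]}

```bash
mkdir -p pics; ls; python3 - <<'E'
from station import r,cams
import cv2,numpy as np
for n in("scene","top"):
    p,d=cams.capture(n);cv2.imwrite(f"pics/{n}0.png",p);np.save(f"pics/{n}0.npy",d)
    i=cams.camera_info(n);print(n,i)
s=r.sense();print(s)
E
```

```text
pics
scene {'mtx': array([[483.23436417,   0.        , 323.25726196],
       [  0.        , 483.23436417, 252.81600449],
       [  0.        ,   0.        ,   1.        ]]), 'R': array([[-0.63467069,  0.77278044, -0.00187087],
       [ 0.59299057,  0.48545725, -0.64241221],
       [-0.49553536, -0.40882961, -0.766357  ]]), 't': array([ 0.32622688, -0.28318178,  1.62852654])}
top {'mtx': array([[566.40927662,   0.        , 324.97454809],
       [  0.        , 566.40927662, 238.30111707],
       [  0.        ,   0.        ,   1.        ]]), 'R': array([[ 0.01168986, -0.99972705,  0.02022818],
       [-0.98281026, -0.01521486, -0.18399047],
       [ 0.18424802, -0.01772964, -0.98271986]]), 't': array([-0.01407153,  0.51282153,  1.57011073])}
{'time_s': 0.1, 'joints': array([ 8.58663459e+01,  2.20843841e+01,  3.86836815e-01, -2.45840069e-02,
       -6.84114586e+01, -1.48190455e+01]), 'joint_velocities': array([ 0.01939249,  0.00865368,  0.13286117,  0.15736459,  0.03471496,
       -0.03961091]), 'effort': array([-2.25740450e-05, -3.91691780e+01,  1.87935734e+01,  4.23193529e+00,
        1.34866603e-02, -7.23294465e-05]), 'tcp_pos': array([0.20277851, 0.5906123 , 0.22158639]), 'ee_rot': array([[ 9.45735642e-01, -3.24936622e-01, -5.35071558e-04],
       [-3.24937047e-01, -9.45733801e-01, -1.86877023e-03],
       [ 1.01196628e-04,  1.94122719e-03, -9.99998111e-01]]), 'wrist_force': array([ 1.10819402,  0.0800067 , -0.06627738]), 'moment': array([-0.00457872,  0.024589  , -0.02059438]), 'gripper_force': 0.0, 'gripper_width': 0.9982266399653179}
```

View pics/top0.png

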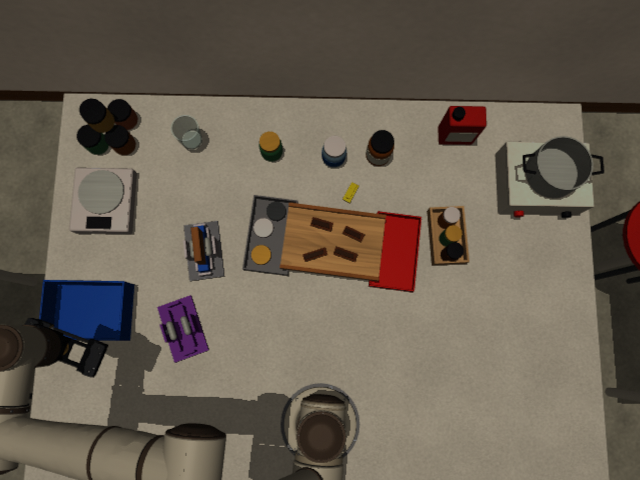

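View pics/scene0.png

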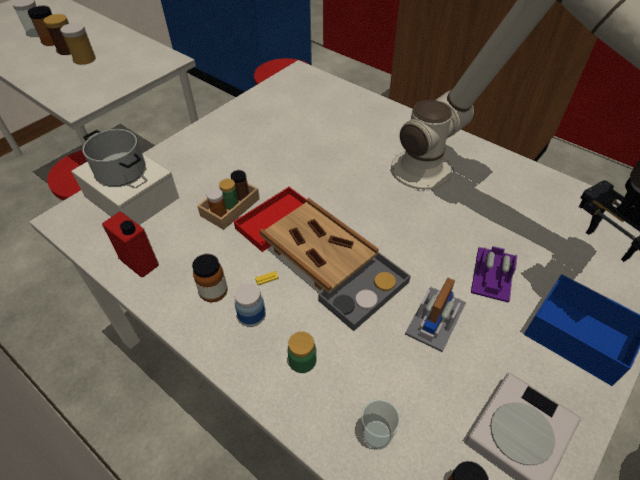

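The top view shows the grey clip with the blue and brown scraper at (204,250). The purple look-alike is at (183,328). The board is at (335,242), the four brown chips are at (322,224), (354,233), (315,254) and (344,257), and a yellow piece lies off the board at (351,192). The red tray is on the right (398,252) and the grey tray on the left (268,235). The grey clip fits the description because it holds the scraper, so I'll confirm it in a crop.

```bash
cat > h.py <<'E'
import cv2,numpy as np
from station import r,cams
def cloud(n,d):
    i=cams.camera_info(n);K=i["mtx"];v,u=np.mgrid[:480,:640]
    P=np.stack([(u-K[0,2])/K[0,0]*d,(v-K[1,2])/K[1,1]*d,d],-1)
    return (P-i["t"])@i["R"]
def plane(n,uv,z):
    i=cams.camera_info(n);K=i["mtx"];uv=np.atleast_2d(uv).astype(float)
    D=np.c_[(uv-K[:2,2])/[K[0,0],K[1,1]],np.ones(len(uv))]@i["R"]
    C=-i["R"].T@i["t"];return C+D*((z-C[2])/D[:,2])[:,None]
def rect(pts):
    c,wh,a=cv2.minAreaRect((pts[:,:2]*1000).astype(np.float32));return np.round(c,1),np.round(wh,1),round(a,2)
E
python3 - <<'E'
from h import *
for n in("top","scene"):
    p=cv2.imread(f"pics/{n}0.png");d=np.load(f"pics/{n}0.npy");W=cloud(n,d);h=cv2.cvtColor(p,cv2.COLOR_BGR2HSV)
    def box(x0,x1,y0,y1,z0,z1):
        return (W[...,0]>x0)&(W[...,0]<x1)&(W[...,1]>y0)&(W[...,1]<y1)&(W[...,2]>z0)&(W[...,2]<z1)&(d>0)
    c=plane("top",[335,242],.05)[0];k=plane("top",[204,250],.05)[0]
    print(n,"board~",c,"clip~",k)
    m=box(c[0]-.2,c[0]+.2,c[1]-.17,c[1]+.2,.045,.075)
    m=cv2.morphologyEx(m.astype(np.uint8),cv2.MORPH_OPEN,np.ones((3,3)))>0
    print("board",rect(W[m]),np.median(W[m][:,2]))
    m=box(k[0]-.1,k[0]+.1,k[1]-.12,k[1]+.12,.105,.13)
    print("handle",m.sum(),rect(W[m]),W[m][:,2].mean())
    m=box(k[0]-.12,k[0]+.12,k[1]-.12,k[1]+.12,.006,.03)
    print("clipbase",rect(W[m]))
    R=((h[...,0]<8)|(h[...,0]>172))&(h[...,1]>170)&box(c[0]-.2,c[0]+.2,c[1]-.35,c[1]+.2,-.01,.05)
    print("red",rect(W[R]),"top",W[R][:,2].max())
    G=box(c[0]-.2,c[0]+.2,c[1]+.08,c[1]+.27,.024,.042);print("greytray rim",rect(W[G]))
    B=box(c[0]-.15,c[0]+.15,c[1]-.17,c[1]+.17,.047,.075)&(h[...,2]<85)
    q,_=cv2.findContours(B.astype(np.uint8),cv2.RETR_EXTERNAL,2)
    for e in q:
        if cv2.contourArea(e)>40: print("chip",rect(plane(n,e[:,0],.06)),cv2.minAreaRect(e)[0])
p=cv2.imread("pics/top0.png");cv2.imwrite("pics/crop.png",cv2.resize(p[180:370,150:400],None,fx=3.0,fy=3.0,interpolation=2))
E
```

```text
top board~ [ 0.50225888 -0.03576901  0.05      ] clip~ [0.47357434 0.33478769 0.05      ]
board (array([503.5, -28.3]), array([280.3, 192.3]), 83.37) 0.052830507701480574
handle 282 (array([479.6, 346. ]), array([96.7, 21.7]), 9.71) 0.11634957765572773
clipbase (array([473.5, 334.3]), array([238.7, 238. ]), 89.66)
red (array([ 483.3, -244.4]), array([198.9, 230. ]), 82.87) top 0.045837944037693173
greytray rim (array([523.4, 126.5]), array([184.6, 221.3]), 83.55)
chip (array([464.1,  21.2]), array([23.4, 66.1]), 19.53) (314.8000183105469, 254.40003967285156)
chip (array([467. , -64.4]), array([65.1, 25.4]), 70.95) (345.16290283203125, 253.8439178466797)
chip (array([525.5, -86.9]), array([58.5, 25.9]), 63.8) (353.2000427246094, 233.6000213623047)
chip (array([552.3,   3.4]), array([61. , 28.2]), 76.58) (321.5294494628906, 223.8823699951172)
scene board~ [ 0.50225888 -0.03576901  0.05      ] clip~ [0.47357434 0.33478769 0.05      ]
board (array([503.8, -29.5]), array([288. , 195.2]), 83.4) 0.05368521800137436
handle 310 (array([480.8, 347.1]), array([98.8, 20.7]), 9.34) 0.11793009967243971
clipbase (array([475.5, 326. ]), array([230.5, 227.7]), 1.78)
red (array([ 494.1, -260.9]), array([244.7, 190.6]), 8.39) top 0.044996058156102456
greytray rim (array([525.2, 141.2]), array([159. , 223.8]), 82.92)
chip (array([557.7,   7.9]), array([61.3, 26.1]), 74.9) (315.25140380859375, 257.7237854003906)
chip (array([469.8,  25.2]), array([24.8, 65.7]), 18.21) (340.23529052734375, 241.558837890625)
chip (array([601.7, -34.9]), array([283.3,  12.3]), 84.52) (294.4756164550781, 261.280517578125)
chip (array([531.3, -82.2]), array([59.5, 23.7]), 65.4) (296.63232421875, 236.2205810546875)
chip (array([472.5, -59.4]), array([66.5, 23.8]), 70.44) (316.3780517578125, 228.09759521484375)
chip (array([421.4, -12.9]), array([279.2,  10. ]), 84.09) (341.869140625, 226.48883056640625)
```

View pics/crop.png

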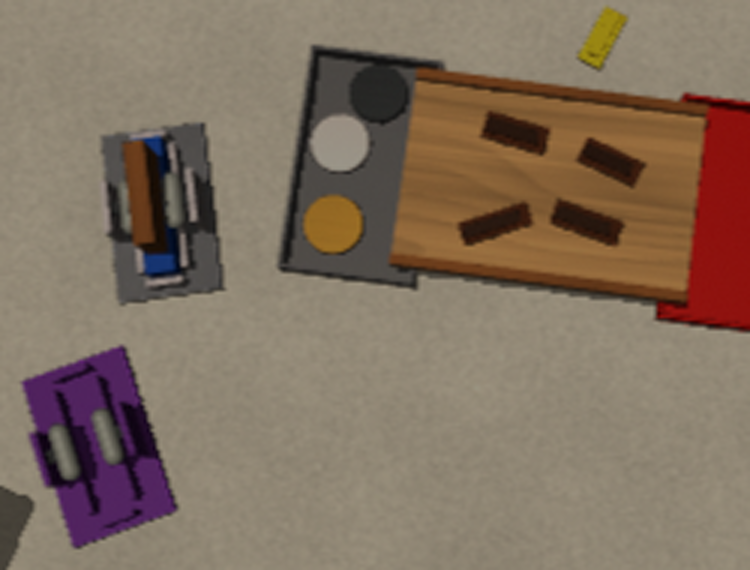

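The crop confirms it: the grey clip holds the scraper, with its brown handle at crop (145,190), while the purple clip is empty. The red tray is at the board's −y end. Next I'll move above the handle.

play_rows --commands "0.46 -0.41 0 0 0 0.166;0.46 -0.41 0 0 0 0.166;0.46 -0.41 0 0 0 0.166;0.46 -0.41 0 0 0 0.166;0.46 -0.41 0 0 0 0.166;0.46 -0.41 0 0 0 0.166;0.46 -0.41 0 0 0 0.166;0.46 -0.41 0 0 0 0.166;0.46 -0.41 0 0 0 0.166;0.46 -0.41 0 0 0 0.166;0.46 -0.41 0 0 0 0.166;0.46 -0.41 0 0 0 0.166;0.46 -0.41 0 0 0 0.166;0.46 -0.41 0 0 0 0.166;0.46 -0.41 0 0 0 0.166;0.46 -0.41 0 0 0 0.166;0.46 -0.41 0 0 0 0.166;0.46 -0.41 0 0 0 0.166;0.46 -0.41 0 0 0 0.166;0.46 -0.41 0 0 0 0.166" --grip 87

```text
time_s: 2.1
tcp_pos: [0.4792, 0.3443, 0.222]
ee_rot: [[0.986, 0.167, -0.001], [0.167, -0.986, -0.001], [-0.001, 0.001, -1.0]]
wrist_force: [-0.4, -0.4, -0.3]
gripper_width: 0.998
gripper_force: 0.0
```

play_rows --commands "0 0 0 0 0 0;0 0 0 0 0 0;0 0 0 0 0 0"

```text
time_s: 2.4
tcp_pos: [0.4785, 0.3454, 0.2223]
ee_rot: [[0.986, 0.167, -0.0], [0.167, -0.986, -0.0], [-0.001, 0.0, -1.0]]
wrist_force: [-0.1, -0.6, 1.0]
gripper_width: 0.998
gripper_force: 0.0
```

play_rows --commands "0.05 0.03 -0.5 0 0 0;0 0 -0.6 0 0 0;0 0 -0.6 0 0 0;0 0 -0.6 0 0 0;0 0 -0.6 0 0 0;0 0 -0.6 0 0 0;0 0 -0.4 0 0 0;0 0 -0.3 0 0 0;0 0 -0.3 0 0 0;0 0 -0.23 0 0 0;0 0 0 0 0 0;0 0 0 0 0 0"

```text
time_s: 3.6
tcp_pos: [0.4807, 0.3462, 0.081]
ee_rot: [[0.986, 0.166, 0.001], [0.166, -0.986, 0.0], [0.001, -0.0, -1.0]]
wrist_force: [1.0, -0.1, 0.9]
gripper_width: 1.001
gripper_force: 0.0
```

play_rows --commands "0 0 0 0 0 0;0 0 0 0 0 0;0 0 0 0 0 0;0 0 0 0 0 0;0 0 0 0 0 0;0 0 0 0 0 0;0 0 0 0 0 0;0 0 0 0 0 0;0 0 0 0 0 0;0 0 0 0 0 0" --grip 5

```text
time_s: 4.6
tcp_pos: [0.4804, 0.3459, 0.0806]
ee_rot: [[0.986, 0.166, -0.0], [0.166, -0.986, -0.0], [-0.0, 0.0, -1.0]]
wrist_force: [0.4, -0.2, -0.3]
gripper_width: 0.228
gripper_force: 29.9
```

play_rows --commands "0 0 0.1 0 0 0;0 0 0.1 0 0 0;0 0 0.1 0 0 0;0 0 0.1 0 0 0;0 0 0.1 0 0 0;0 0 0.1 0 0 0;0 0 0.1 0 0 0;0 0 0.1 0 0 0;0 0 0.1 0 0 0;0 0 0.1 0 0 0"

```text
time_s: 5.6
tcp_pos: [0.4807, 0.346, 0.1111]
ee_rot: [[0.986, 0.166, 0.0], [0.166, -0.986, 0.0], [0.0, -0.0, -1.0]]
wrist_force: [0.2, -0.9, -6.9]
gripper_width: 0.227
gripper_force: 29.9
```

play_rows --commands "0 0 0.3 0 0 0;0 0 0.3 0 0 0;0 0 0.3 0 0 0;0 0 0.3 0 0 0;0 0 0.3 0 0 0;0 0 0.3 0 0 0;0 0 0.3 0 0 0;0 0 0.3 0 0 0;0 0 0.3 0 0 0;0 0 0.3 0 0 0;0 0 0 0 0 0;0 0 0 0 0 0"

```text
time_s: 6.8
tcp_pos: [0.4804, 0.346, 0.2007]
ee_rot: [[0.986, 0.166, -0.0], [0.166, -0.986, 0.0], [-0.0, -0.0, -1.0]]
wrist_force: [0.4, -0.0, -2.5]
gripper_width: 0.224
gripper_force: 30.0
```

```bash
cat > look.py <<'E'
from h import *
import sys
# scraper: handle top & extents from both cams near TCP
s=r.sense();t=s["tcp_pos"];print(t,s["wrist_force"],s["gripper_width"])
for n in("top","scene"):
    p,d=cams.capture(n);cv2.imwrite(f"pics/{n}_{sys.argv[1]}.png",p);W=cloud(n,d);h=cv2.cvtColor(p,cv2.COLOR_BGR2HSV)
    near=(np.abs(W[...,:2]-t[:2]).max(-1)<.1)&(d>0)&(W[...,2]>t[2]-.08)&(W[...,2]<t[2]+.05)
    blue=near&(h[...,0]>100)&(h[...,0]<130)&(h[...,1]>120)
    br=near&(h[...,0]>5)&(h[...,0]<22)&(h[...,1]>90)&(W[...,2]>t[2])
    for k,m in(("blue",blue),("brown",br)):
        if m.sum()>20: q=W[m];print(n,k,m.sum(),rect(q),"z",np.percentile(q[:,2],[2,50,98]).round(4))
E
python3 look.py a; python3 -c "
import cv2
p=cv2.imread('pics/scene_a.png');cv2.imwrite('pics/crop_a.png',cv2.resize(p[180:380,330:530],None,fx=3,fy=3))"
```

```text
[0.48035399 0.34597627 0.20066837] [ 0.3954875  -0.04743518 -2.51198991] 0.22420373054518913
top blue 147 (array([441.3, 339. ]), array([54.1, 27.3]), 10.02) z [0.1345 0.1675 0.175 ]
top brown 111 (array([450.4, 341.4]), array([38.4, 19.2]), 12.65) z [0.2027 0.2355 0.2432]
scene blue 275 (array([505.9, 352.3]), array([81.5, 35.8]), 14.11) z [0.1334 0.1675 0.2003]
scene brown 345 (array([491. , 346.5]), array([81.4, 36.3]), 21.44) z [0.2026 0.2373 0.2418]
```

View pics/crop_a.png

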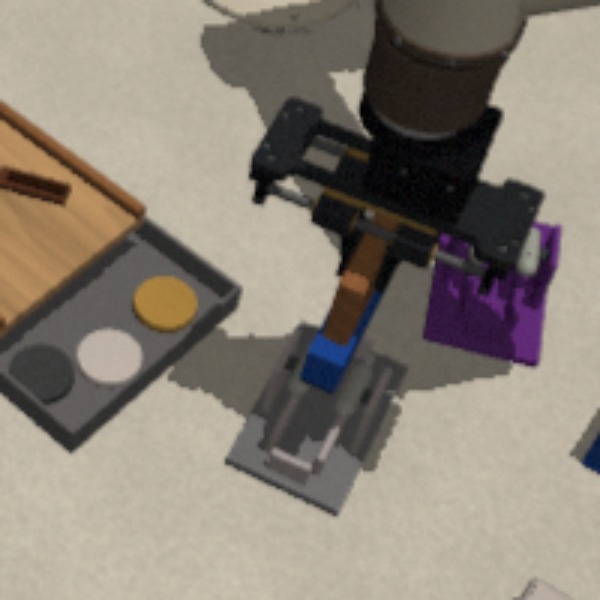

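The scraper is clear of the clip and upright in the grip, with its foot 70 mm below the TCP. Next I'll carry it over the far end of the board and align it.

play_rows --commands "0.06 -0.43 0 0 0 -0.094;0.06 -0.43 0 0 0 -0.094;0.06 -0.43 0 0 0 -0.094;0.06 -0.43 0 0 0 -0.094;0.06 -0.43 0 0 0 -0.094;0.06 -0.43 0 0 0 -0.094;0.06 -0.43 0 0 0 -0.094;0.06 -0.43 0 0 0 -0.094;0.06 -0.43 0 0 0 -0.094;0.06 -0.43 0 0 0 -0.094;0.06 -0.43 0 0 0 -0.094;0.06 -0.43 0 0 0 -0.094;0.06 -0.43 0 0 0 -0.094;0.06 -0.43 0 0 0 -0.094;0.06 -0.43 0 0 0 -0.094;0.06 -0.43 0 0 0 -0.094;0.06 -0.43 0 0 0 -0.094;0.06 -0.43 0 0 0 -0.094;0.05 -0.43 0 0 0 -0.094;0 -0.43 0 0 0 -0.094"

```text
time_s: 8.9
tcp_pos: [0.5146, 0.0869, 0.2006]
ee_rot: [[0.993, -0.116, 0.0], [-0.116, -0.993, -0.0], [0.0, 0.0, -1.0]]
wrist_force: [0.3, 1.2, -2.3]
gripper_width: 0.226
gripper_force: 30.0
```

play_rows --commands "0 0 0 0 0 0;0 0 0 0 0 0"

```text
time_s: 9.1
tcp_pos: [0.5144, 0.0876, 0.2007]
ee_rot: [[0.993, -0.115, 0.0], [-0.115, -0.993, 0.0], [0.0, -0.0, -1.0]]
wrist_force: [0.5, 0.7, -1.9]
gripper_width: 0.226
gripper_force: 30.0
```

```bash
python3 look.py b; python3 -c "
import cv2
p=cv2.imread('pics/top_b.png');q=cv2.imread('pics/scene_b.png')
a=cv2.resize(p[170:310,220:440],None,fx=1.8,fy=1.8);b=cv2.resize(q[150:350,220:420],None,fx=1.9,fy=1.9)
a=cv2.resize(a,(400,400));b=cv2.resize(b,(400,400))
cv2.imwrite('pics/crop_b.png',cv2.hconcat([a,b]))"
```

```text
[0.51441915 0.08764791 0.20069331] [ 0.52486802  0.66405479 -1.86680832] 0.22644074250171364
top blue 110 (array([471.6,  93.1]), array([27.4, 47.7]), 82.91) z [0.1419 0.1692 0.1771]
top brown 108 (array([485. ,  94.8]), array([41.3, 25.8]), 1.82) z [0.2034 0.2354 0.2421]
scene blue 472 (array([518.3,  92.8]), array([ 41.7, 128.1]), 74.71) z [0.135  0.1592 0.1753]
scene brown 292 (array([520.5,  93.3]), array([42. , 90.8]), 87.17) z [0.2015 0.2278 0.2412]
```

View pics/crop_b.png

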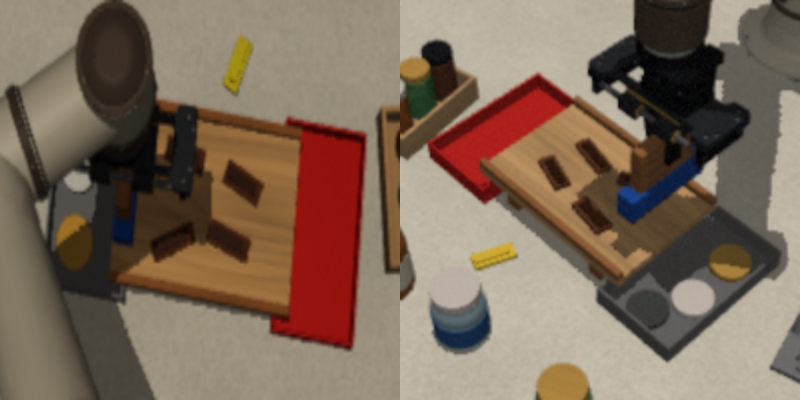

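The left crop (top) and right crop (scene) show the scraper aligned across the board's grey end, with all four chips ahead of it on the red side. Next I'll lower it.

play_rows --commands "0 0 -0.4 0 0 0;0 0 -0.5 0 0 0;0 0 -0.5 0 0 0;0 0 -0.4 0 0 0;0 0 -0.3 0 0 0;0 0 -0.2 0 0 0;0 0 -0.1 0 0 0;0 0 -0.07 0 0 0;0 0 0 0 0 0;0 0 0 0 0 0"

```text
time_s: 10.2
tcp_pos: [0.5147, 0.0881, 0.127]
ee_rot: [[0.993, -0.115, 0.001], [-0.115, -0.993, 0.0], [0.001, -0.0, -1.0]]
wrist_force: [0.2, -0.4, -2.1]
gripper_width: 0.229
gripper_force: 30.0
```

play_rows --commands "0 0 -0.04 0 0 0;0 0 0 0 0 0;0 0 0 0 0 0"

```text
time_s: 10.5
tcp_pos: [0.5144, 0.088, 0.1254]
ee_rot: [[0.993, -0.115, 0.0], [-0.115, -0.993, 0.0], [0.0, -0.0, -1.0]]
wrist_force: [0.6, 1.2, -1.4]
gripper_width: 0.229
gripper_force: 30.0
```

play_rows --commands "0 0 -0.04 0 0 0;0 0 0 0 0 0;0 0 0 0 0 0"

```text
time_s: 10.8
tcp_pos: [0.5143, 0.088, 0.1241]
ee_rot: [[0.993, -0.114, -0.0], [-0.114, -0.993, -0.0], [-0.0, 0.0, -1.0]]
wrist_force: [0.5, 0.1, -2.1]
gripper_width: 0.231
gripper_force: 30.0
```

play_rows --commands "-0.03 -0.265 0 0 0 0;-0.03 -0.265 0 0 0 0;-0.03 -0.265 0 0 0 0;-0.03 -0.265 0 0 0 0;-0.03 -0.265 0 0 0 0;-0.03 -0.265 0 0 0 0;-0.03 -0.265 0 0 0 0;-0.03 -0.265 0 0 0 0;-0.03 -0.265 0 0 0 0;-0.03 -0.265 0 0 0 0;-0.03 -0.265 0 0 0 0;-0.03 -0.265 0 0 0 0;-0.03 -0.265 0 0 0 0;-0.03 -0.265 0 0 0 0;-0.03 -0.265 0 0 0 0;-0.03 -0.265 0 0 0 0;-0.03 -0.265 0 0 0 0;-0.03 -0.265 0 0 0 0;-0.03 -0.265 0 0 0 0;-0.03 -0.265 0 0 0 0"

```text
time_s: 12.8
tcp_pos: [0.4963, -0.0717, 0.1242]
ee_rot: [[0.993, -0.115, 0.0], [-0.115, -0.993, 0.0], [0.0, -0.0, -1.0]]
wrist_force: [-0.6, 0.6, -2.9]
gripper_width: 0.23
gripper_force: 30.0
```

```bash
python3 look.py c; python3 -c "
import cv2
p=cv2.imread('pics/top_c.png');q=cv2.imread('pics/scene_c.png')
a=cv2.resize(p[190:310,300:440],(400,343));b=cv2.resize(q[150:322,210:410],(400,343))
cv2.imwrite('pics/crop_c.png',cv2.hconcat([a,b]))"
```

```text
[ 0.49633412 -0.07166848  0.12416504] [-0.63490211  0.56240841 -2.88339784] 0.23000681256919087
top blue 88 (array([451.4, -66.6]), array([28.7, 44.4]), 82.67) z [0.0773 0.0921 0.1004]
top brown 82 (array([465.8, -66.5]), array([18.7, 37.6]), 83.88) z [0.1261 0.1596 0.1687]
scene blue 426 (array([498.3, -68. ]), array([ 38.5, 130. ]), 77.37) z [0.0576 0.0798 0.0972]
scene brown 234 (array([514.1, -69.6]), array([36. , 62.7]), 82.76) z [0.1259 0.1504 0.1652]
```

View pics/crop_c.png

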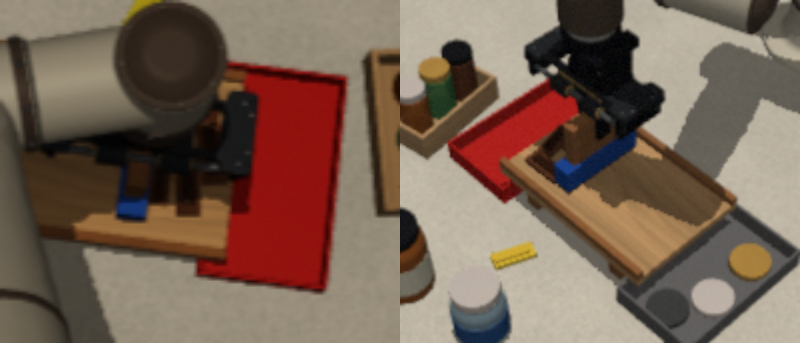

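The board behind the blade is clean and the chips lie in front of it. I'll carry on over the edge slowly.

play_rows --commands "-0.02 -0.166 0 0 0 0;-0.02 -0.166 0 0 0 0;-0.02 -0.166 0 0 0 0;-0.02 -0.166 0 0 0 0;-0.02 -0.166 0 0 0 0;-0.02 -0.166 0 0 0 0;-0.02 -0.166 0 0 0 0;-0.02 -0.166 0 0 0 0;-0.02 -0.166 0 0 0 0;-0.02 -0.166 0 0 0 0;-0.02 -0.166 0 0 0 0;-0.02 -0.166 0 0 0 0;-0.02 -0.166 0 0 0 0;-0.02 -0.166 0 0 0 0;-0.02 -0.166 0 0 0 0;-0.02 -0.166 0 0 0 0;-0.02 -0.166 0 0 0 0;-0.02 -0.166 0 0 0 0;-0.02 -0.166 0 0 0 0;-0.02 -0.166 0 0 0 0"

```text
time_s: 14.9
tcp_pos: [0.4871, -0.1708, 0.1263]
ee_rot: [[0.994, -0.113, 0.007], [-0.113, -0.994, -0.0], [0.007, -0.0, -1.0]]
wrist_force: [1.0, 5.0, 11.2]
gripper_width: 0.225
gripper_force: 30.0
```

play_rows --commands "-0.02 -0.166 0 0 0 0;-0.02 -0.166 0 0 0 0;0 0 0 0 0 0;0 0 0 0 0 0;0 0 0 0 0 0"

```text
time_s: 15.4
tcp_pos: [0.4848, -0.1812, 0.1255]
ee_rot: [[0.994, -0.114, 0.004], [-0.114, -0.994, -0.001], [0.004, 0.001, -1.0]]
wrist_force: [1.4, 0.9, 5.4]
gripper_width: 0.229
gripper_force: 30.0
```

```bash
cat > chips.py <<'E'
from h import *
import sys
c=np.array([.5036,-.029]);ex=np.array([.9933,-.1155]);ey=np.array([.1155,.9933])
for n in("top","scene"):
    p=cv2.imread(f"pics/{n}_{sys.argv[1]}.png");h=cv2.cvtColor(p,cv2.COLOR_BGR2HSV);W=plane(n,np.mgrid[:480,:640][::-1].reshape(2,-1).T,.015).reshape(480,640,3)[...,:2]-c
    x,y=W@ex,W@ey
    B=(abs(x)<.115)&(y<-.11)&(y>-.25)&(h[...,2]<90)&(h[...,1]<215)
    for e in cv2.findContours(B.astype(np.uint8),cv2.RETR_EXTERNAL,2)[0]:
        if cv2.contourArea(e)>25:
            q=plane(n,e[:,0],.01)[:,:2]-c;print(n,"blob board xy mm",rect(np.c_[q@ex,q@ey]),cv2.minAreaRect(e)[0])
E
python3 look.py d; python3 chips.py d; python3 -c "
import cv2
p=cv2.imread('pics/top_d.png');q=cv2.imread('pics/scene_d.png')
a=cv2.resize(p[190:310,300:440],(400,343));b=cv2.resize(q[150:322,210:410],(400,343))
cv2.imwrite('pics/crop_d.png',cv2.hconcat([a,b]))"
```

```text
[ 0.48482283 -0.18117494  0.12545349] [1.38340479 0.9358937  5.44483503] 0.2285102013236122
top blue 84 (array([ 445.2, -175. ]), array([27. , 40.5]), 87.67) z [0.0804 0.0873 0.1008]
top brown 86 (array([ 451.8, -176.2]), array([20.1, 35.6]), 81.97) z [0.1332 0.1567 0.1633]
scene blue 465 (array([ 493.3, -175.4]), array([ 30.2, 134.2]), 81.18) z [0.0594 0.0839 0.1064]
scene brown 226 (array([ 505.6, -175.7]), array([26. , 62.4]), 69.36) z [0.1274 0.1518 0.1715]
top blob board xy mm (array([  25. , -180.7]), array([140.2, 182.4]), 89.94) (394.5460510253906, 243.85833740234375)
scene blob board xy mm (array([  71.5, -144.2]), array([60.3, 22.5]), 70.44) (264.36138916015625, 239.11387634277344)
scene blob board xy mm (array([ -30.4, -184.2]), array([140.3, 175.6]), 89.72) (285.73077392578125, 211.84616088867188)
```

View pics/crop_d.png

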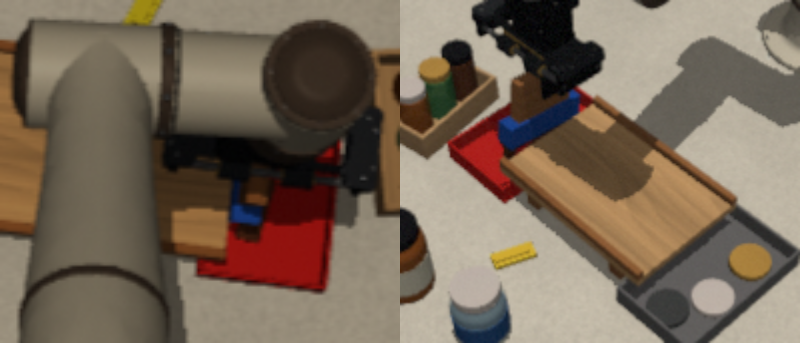

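A 5–11 N upward force suggests a chip is pinched under or against the foot at its near end. I'll lift, back away over the board and look.

play_rows --commands "0 0 0.2 0 0 0;0 0 0.3 0 0 0;0 0 0.4 0 0 0;0 0 0.4 0 0 0;0 0 0 0 0 0;0.07 0.6 0 0 0 0;0.07 0.6 0 0 0 0;0.07 0.6 0 0 0 0;0.07 0.6 0 0 0 0;0.07 0.6 0 0 0 0;0.07 0.6 0 0 0 0;0.07 0.6 0 0 0 0;0.07 0.6 0 0 0 0;0.07 0.6 0 0 0 0;0.07 0.6 0 0 0 0;0.07 0.6 0 0 0 0;0 0 0 0 0 0"

```text
time_s: 17.2
tcp_pos: [0.5064, 0.019, 0.163]
ee_rot: [[0.994, -0.112, -0.0], [-0.112, -0.994, 0.0], [-0.0, -0.0, -1.0]]
wrist_force: [0.1, -0.4, -3.3]
gripper_width: 0.227
gripper_force: 30.0
```

```bash
python3 look.py e; python3 chips.py e; python3 -c "
import cv2
p=cv2.imread('pics/top_e.png');q=cv2.imread('pics/scene_e.png')
a=cv2.resize(p[190:310,300:440],(400,343));b=cv2.resize(q[150:322,210:410],(400,343))
cv2.imwrite('pics/crop_e.png',cv2.hconcat([a,b]))"
```

```text
[0.50635798 0.01896369 0.16301475] [ 0.13128989 -0.3838335  -3.30813287] 0.22733043315157123
top blue 69 (array([467.6,  23.2]), array([25.1, 41.2]), 83.44) z [0.1206 0.1251 0.1329]
top brown 81 (array([476.4,  25. ]), array([23.9, 40.6]), 83.73) z [0.1747 0.1964 0.2026]
scene blue 471 (array([516.6,  18.4]), array([ 40.8, 128.5]), 79.84) z [0.0962 0.1216 0.1592]
scene brown 280 (array([520.2,  21.1]), array([72. , 46.5]), 13.35) z [0.1644 0.1909 0.2081]
top blob board xy mm (array([ -13.4, -168.7]), array([106.2,  35.1]), 6.22) (389.0, 256.0)
top blob board xy mm (array([  62., -212.]), array([25.2, 61.7]), 11.17) (406.41436767578125, 232.63037109375)
scene blob board xy mm (array([  66.9, -182.4]), array([139.1,  41.9]), 82.51) (259.3584289550781, 229.6239013671875)
scene blob board xy mm (array([ -30.1, -182.8]), array([21.6, 55.6]), 82.15) (284.20001220703125, 212.90005493164062)
```

View pics/crop_e.png

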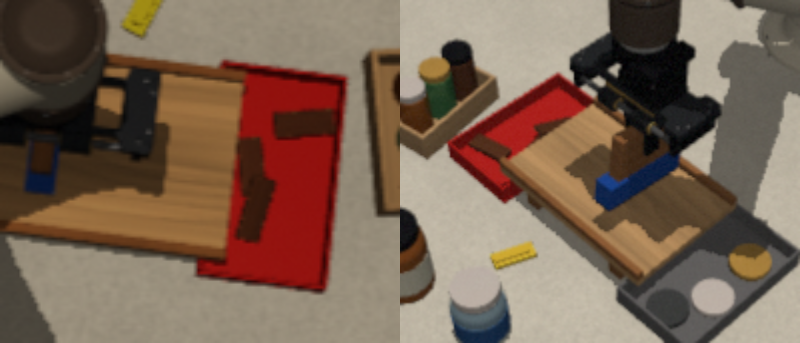

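The top crop shows three chips in the red tray, at (303,125), (252,165) and (257,210). The visible part of the board is bare. The fourth may be stacked or hidden, so I'll check heights in the tray.

```bash
cat > tray.py <<'E'
from h import *
import sys
c=np.array([.5036,-.029]);ex=np.array([.9933,-.1155]);ey=np.array([.1155,.9933])
for n in("top","scene"):
    p,d=cams.capture(n);cv2.imwrite(f"pics/{n}_{sys.argv[1]}.png",p)
    W=cloud(n,d);h=cv2.cvtColor(p,cv2.COLOR_BGR2HSV);q=W[...,:2]-c;x,y,z=q@ex,q@ey,W[...,2]
    for name,y0,y1,z0,z1 in(("tray",-.25,-.11,.0,.05),("board",-.14,.14,.045,.08)):
        m=(abs(x)<(.106 if name=="tray" else .083))&(y>y0)&(y<y1)&(z>z0)&(z<z1)&(d>0)&(h[...,2]<100)&((h[...,0]>4)&(h[...,0]<25))
        if name=="board": m&=(h[...,2]<75)&(h[...,1]<190)
        k,L,S,C=cv2.connectedComponentsWithStats(m.astype(np.uint8))
        for i in range(1,k):
            if S[i,4]>12:
                e=L==i;print(n,name,"px",C[i].round(),"area",S[i,4],rect(np.c_[x[e],y[e]]),"z mm",(np.percentile(z[e],[5,50,95])*1000).round(1))
E
python3 tray.py f
```

```text
top tray px [406. 233.] area 176 (array([  61.1, -211.5]), array([25.9, 65.1]), 12.57) z mm [ 7.5 14.7 19.8]
top tray px [388. 256.] area 309 (array([ -13.9, -166.9]), array([105.7,  34.1]), 5.7) z mm [ 8.7 17.7 30.5]
top board px [337. 231.] area 53 (array([30.1, -9.2]), array([25. , 20.2]), 80.27) z mm [46.9 51.7 57.4]
top board px [315. 252.] area 1184 (array([-29.4,  33. ]), array([ 86.3, 229.3]), 11.2) z mm [46.2 51.1 57.1]
scene tray px [284. 213.] area 66 (array([ -28.1, -175.7]), array([60.2, 27.7]), 11.99) z mm [15.1 26.3 32.1]
scene tray px [254. 224.] area 137 (array([  63.6, -207.5]), array([26.7, 64.5]), 12.17) z mm [ 7.9 15.1 18.9]
scene tray px [264. 237.] area 13 (array([  92.6, -127.8]), array([32.5, 10.8]), 62.04) z mm [27.8 44.3 49.4]
```

```bash
python3 -c "
import cv2
p=cv2.imread('pics/top_f.png');q=cv2.imread('pics/scene_f.png')
a=cv2.resize(p[205:297,365:425],(390,598),interpolation=2);b=cv2.resize(q[180:260,230:320],(405,360),interpolation=2)
b=cv2.copyMakeBorder(b,0,238,0,0,0)
cv2.imwrite('pics/crop_f.png',cv2.convertScaleAbs(cv2.hconcat([a,b]),alpha=1.7,beta=10))"
```

```text
(no output)
```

View pics/crop_f.png

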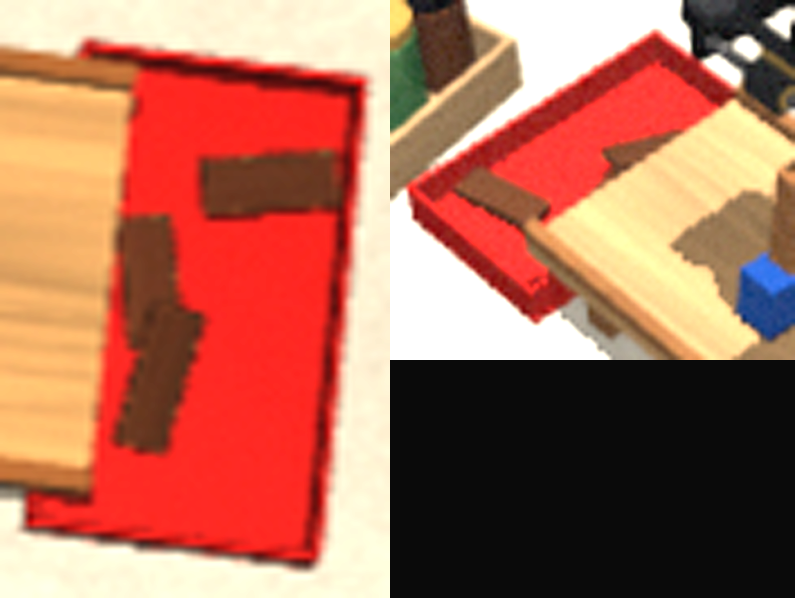

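Only three chips can be told apart, and the overlapping pair sits unusually high. I'll check its height profile.

```bash
python3 - <<'E'
from h import *
c=np.array([.5036,-.029]);ex=np.array([.9933,-.1155]);ey=np.array([.1155,.9933])
s=r.sense();print(s["wrist_force"])
Z={}
for n in("top","scene"):
    D=[cams.capture(n) for _ in range(6)]
    d=np.median([q[1] for q in D],0);h=cv2.cvtColor(D[0][0],cv2.COLOR_BGR2HSV)
    W=cloud(n,d);q=W[...,:2]-c;x,y,z=q@ex,q@ey,W[...,2]
    m=(abs(x)<.11)&(y>-.25)&(y<-.143)&(z<.05)&(d>0)
    br=m&(h[...,0]>4)&(h[...,0]<25)
    print(n,"cells x' rows (60..-80), y' cols (-145..-200): z mm of all pixels")
    for a in range(60,-80,-10):
        print(a,[ (int(round(np.median(z[k])*1000)) if (k:=m&(abs(x*1000-a)<5)&(abs(y*1000-b)<5)).sum()>1 else -1) for b in range(-148,-210,-10)])
E
```

```text
[ 0.11688766  0.01343082 -2.29980415]
top cells x' rows (60..-80), y' cols (-145..-200): z mm of all pixels
60 [3, 4, 3, 7, 14, 13, 14]
50 [4, 3, 3, 4, 14, 13, 13]
40 [6, 13, 5, 3, 5, 2, 2]
30 [14, 15, 13, 3, 3, 4, 3]
20 [14, 14, 14, 4, 4, 3, 3]
10 [11, 14, 14, 3, 2, 4, 3]
0 [8, 14, 14, 4, 4, 4, 3]
-10 [4, 15, 29, 28, 4, 3, 3]
-20 [3, 14, 26, 25, 2, 4, 4]
-30 [3, 21, 22, 22, 3, 2, 3]
-40 [4, 17, 20, 20, 4, 3, 4]
-50 [3, 17, 17, 14, 3, 3, 2]
-60 [5, 13, 14, 6, 2, 3, 3]
-70 [4, 4, 4, 2, 3, 4, 3]
scene cells x' rows (60..-80), y' cols (-145..-200): z mm of all pixels
60 [-1, -1, -1, 16, 15, 15, 17]
50 [-1, -1, -1, 8, 16, 15, 16]
40 [-1, -1, -1, 6, 5, 5, 5]
30 [-1, -1, -1, 6, 4, 5, 4]
20 [-1, -1, 16, 5, 5, 5, 5]
10 [-1, -1, 15, 4, 5, 5, 5]
0 [-1, 28, 21, 25, 5, 4, 5]
-10 [-1, 30, 30, 30, 6, 4, 5]
-20 [-1, 28, 28, 27, -1, -1, 4]
-30 [-1, 25, 24, 24, -1, -1, 4]
-40 [-1, -1, 22, 21, -1, 5, 5]
-50 [-1, -1, 20, 16, 6, 4, 5]
-60 [-1, -1, 17, -1, 5, 4, 5]
-70 [-1, -1, -1, 12, 5, 5, 5]
```

P lies flat and Q leans on P's end, so only three chips are accounted for. I'll move the scraper aside for a clear view of the whole board and compare it with the first pictures.

play_rows --commands "0.04 0.4 0.3 0 0 0;0.04 0.4 0.3 0 0 0;0.04 0.4 0.3 0 0 0;0.04 0.4 0.3 0 0 0;0.04 0.4 0.3 0 0 0;0.04 0.4 0.3 0 0 0;0.04 0.4 0.3 0 0 0;0.04 0.4 0 0 0 0;0.04 0.4 0 0 0 0;0.04 0.4 0 0 0 0;0.04 0.4 0 0 0 0;0.04 0.4 0 0 0 0;0 0 0 0 0 0;0 0 0 0 0 0"

```text
time_s: 19.4
tcp_pos: [0.5205, 0.1616, 0.2258]
ee_rot: [[0.993, -0.114, -0.001], [-0.114, -0.993, -0.0], [-0.001, 0.001, -1.0]]
wrist_force: [0.5, -0.2, -1.8]
gripper_width: 0.227
gripper_force: 30.0
```

```bash
python3 - <<'E'
from h import *
for n in("top","scene"):
    p,d=cams.capture(n);cv2.imwrite(f"pics/{n}_g.png",p)
    o=cv2.imread(f"pics/{n}0.png");h=cv2.cvtColor(p,cv2.COLOR_BGR2HSV);W=cloud(n,d)
    m=(np.abs(p.astype(int)-o).sum(-1)>40)&(h[...,0]>3)&(h[...,0]<25)&(h[...,1]>70)&(h[...,2]<110)&(W[...,2]<.08)&(d>0)
    k,L,S,C=cv2.connectedComponentsWithStats(m.astype(np.uint8))
    for i in range(1,k):
        if S[i,4]>20: e=L==i;print(n,C[i].round(),S[i],(np.median(W[e],0)*1000).round())
a=cv2.resize(cv2.imread("pics/top_g.png")[180:310,230:450],(795,470));b=cv2.resize(cv2.imread("pics/scene_g.png")[150:350,200:440],(0,0),fx=1,fy=1)
cv2.imwrite("pics/crop_g.png",cv2.convertScaleAbs(cv2.hconcat([cv2.resize(cv2.imread("pics/top_g.png")[185:305,250:440],(440,278)),cv2.resize(cv2.imread("pics/scene_g.png")[150:330,220:420],(355,278))]),alpha=1.6,beta=10))
E
```

```text
top [297. 240.] [281 221  31  36 626] [506.  70.  51.]
top [406. 233.] [396 228  22  10 185] [ 540. -245.   14.]
top [388. 255.] [383 238  13  37 323] [ 471. -191.   17.]
top [261. 255.] [251 246  21  19 303] [467. 177.  13.]
scene [599.  22.] [588   2  26  35 214] [-1404.   101.    39.]
scene [523.  34.] [508  19  29  41 314] [-1078.  -133.    25.]
scene [447.  96.] [435  87  20  17 161] [-1078.  -425.  -418.]
scene [284. 214.] [276 209  19  13  74] [ 468. -195.   26.]
scene [254. 224.] [245 217  20  15 139] [ 545. -243.   15.]
scene [341. 262.] [327 248  28  31 434] [524.  66.  53.]
scene [385. 280.] [374 272  22  19 314] [472. 182.  15.]
```

View pics/crop_g.png

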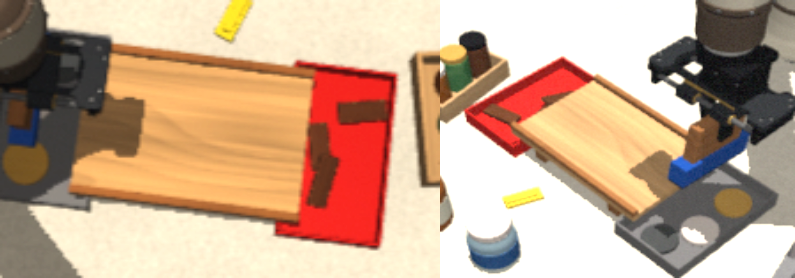

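The board is completely bare; the dark patch is the scraper's shadow. No new chip lies anywhere on the table. Three chips are visible in the tray, so the fourth can only be in the tray under the board's overhang, a 20 mm hidden strip that a tipping chip would roll into. I'll place the scraper now.

play_rows --commands "-0.03 -0.33 0 0 0 0;-0.03 -0.34 0 0 0 0;-0.03 -0.34 0 0 0 0;-0.03 -0.34 0 0 0 0;-0.03 -0.34 0 0 0 0;-0.03 -0.34 0 0 0 0;-0.03 -0.34 0 0 0 0;-0.03 -0.34 0 0 0 0;-0.03 -0.34 0 0 0 0;-0.03 -0.34 0 0 0 0;-0.03 -0.34 -0.3 0 0 0;-0.03 -0.34 -0.5 0 0 0;-0.03 -0.34 -0.5 0 0 0;0 0 -0.5 0 0 0;0 0 -0.5 0 0 0;0 0 -0.4 0 0 0;0 0 -0.3 0 0 0;0 0 -0.2 0 0 0;0 0 -0.1 0 0 0;0 0 0 0 0 0"

```text
time_s: 21.5
tcp_pos: [0.5101, 0.0291, 0.1283]
ee_rot: [[0.994, -0.113, 0.002], [-0.113, -0.994, -0.0], [0.002, 0.0, -1.0]]
wrist_force: [0.6, -1.1, 1.8]
gripper_width: 0.228
gripper_force: 30.0
```

play_rows --commands "0 0 -0.07 0 0 0;0 0 0 0 0 0;0 0 0 0 0 0"

```text
time_s: 21.8
tcp_pos: [0.5113, 0.0291, 0.1274]
ee_rot: [[0.994, -0.113, 0.006], [-0.113, -0.994, -0.0], [0.006, -0.001, -1.0]]
wrist_force: [2.0, -3.0, 5.9]
gripper_width: 0.229
gripper_force: 30.0
```

play_rows --commands "0 0 -0.02 0 0 0;0 0 0 0 0 0;0 0 0 0 0 0"

```text
time_s: 22.1
tcp_pos: [0.5116, 0.0291, 0.1272]
ee_rot: [[0.994, -0.112, 0.006], [-0.112, -0.994, -0.0], [0.006, -0.001, -1.0]]
wrist_force: [1.5, -3.2, 7.0]
gripper_width: 0.229
gripper_force: 30.0
```

Contact came 5 mm early, so the scraper has pitched in the grip with its +x end low. I'll raise it a little and measure the tilt.

play_rows --commands "0 0 0.3 0 0 0;0 0 0.2 0 0 0;0 0 0 0 0 0;0 0 0 0 0 0"

```text
time_s: 22.5
tcp_pos: [0.5086, 0.0293, 0.1392]
ee_rot: [[0.993, -0.115, -0.0], [-0.115, -0.993, 0.0], [-0.0, -0.0, -1.0]]
wrist_force: [0.2, -0.6, -2.7]
gripper_width: 0.227
gripper_force: 30.0
```

```bash
cat > tilt.py <<'E'
from h import *
s=r.sense();t=s["tcp_pos"];print(t,s["ee_rot"][2],s["wrist_force"])
ex=np.array([.9933,-.1155]);ey=np.array([.1155,.9933])
D=[cams.capture("scene") for _ in range(5)];p=D[0][0];d=np.median([q[1] for q in D],0)
h=cv2.cvtColor(p,cv2.COLOR_BGR2HSV);W=cloud("scene",d);q=W[...,:2]-t[:2];x,y,z=q@ex,q@ey,W[...,2]
i=cams.camera_info("scene");K=i["mtx"]
m=((h[...,0]>100)&(h[...,0]<130)&(h[...,1]>110)&(abs(x)<.075)&(abs(y)<.035)&(z<t[2]-.0)).astype(np.uint8)
cl=max(cv2.findContours(m,cv2.RETR_EXTERNAL,1)[0],key=cv2.contourArea)[:,0]
# lower edge of the +y face: per column lowest blue pixel, ray cut with vertical face plane (14 mm from centre)
cols=range(cl[:,0].min()+1,cl[:,0].max());P=[]
for u in cols:
    v=np.where(m[:,u])[0].max()+.5
    D=(np.array([(u-K[0,2])/K[0,0],(v-K[1,2])/K[1,1],1]))@i["R"];C=-i["R"].T@i["t"]
    P.append(C+D*((.014-(C[:2]-t[:2])@ey)/(D[:2]@ey)))
P=np.array(P);X=(P[:,:2]-t[:2])@ex;ok=abs(X)<.06
f=np.polyfit(X[ok],P[ok,2],1);print("cols",len(X),"x range",X.min(),X.max(),"slope",f,"resid",np.std(P[ok,2]-np.polyval(f,X[ok])))
E
python3 tilt.py
```

```text
[0.50860421 0.02927463 0.13923477] [-4.99067634e-04 -2.98333401e-04 -9.99999831e-01] [ 0.19457404 -0.5659001  -2.71511437]
cols 39 x range -0.0527209985021412 0.08924837884648351 slope [0.0800099  0.07079615] resid 0.0012018116720038253
```

play_rows --commands "0 0 0 0.03 0.27 0;0 0 0 0.03 0.26 0;0 0 0 0 0 0;0 0 0 0 0 0;0 0 0 0 0 0"

```text
time_s: 23.25
tcp_pos: [0.5085, 0.0291, 0.1392]
ee_rot: [[0.99, -0.115, -0.08], [-0.114, -0.993, 0.009], [-0.08, 0.0, -0.997]]
wrist_force: [-0.5, 0.4, -1.7]
gripper_width: 0.232
gripper_force: 30.0
```

```bash
python3 tilt.py
```

```text
[0.50850493 0.02905501 0.13924788] [-8.00406304e-02  4.29006454e-04 -9.96791510e-01] [-0.53105267  0.39374954 -1.72957485]
cols 39 x range -0.05654402756766015 0.08579325904614504 slope [0.00553544 0.07129994] resid 0.0013526841658187615
```

play_rows --commands "0 0 -0.2 0 0 0;0 0 -0.1 0 0 0;0 0 0 0 0 0;0 0 0 0 0 0"

```text
time_s: 23.9
tcp_pos: [0.5089, 0.0291, 0.1302]
ee_rot: [[0.99, -0.114, -0.08], [-0.114, -0.993, 0.009], [-0.08, 0.0, -0.997]]
wrist_force: [0.1, 0.2, -1.9]
gripper_width: 0.228
gripper_force: 30.0
```

play_rows --commands "0 0 -0.07 0 0 0;0 0 0 0 0 0;0 0 0 0 0 0"

```text
time_s: 24.2
tcp_pos: [0.509, 0.0291, 0.1283]
ee_rot: [[0.99, -0.115, -0.079], [-0.114, -0.993, 0.009], [-0.08, 0.0, -0.997]]
wrist_force: [0.9, 0.6, -1.0]
gripper_width: 0.23
gripper_force: 30.0
```

Tilt corrected; now I'll step down to contact.

play_rows --commands "0 0 -0.05 0 0 0;0 0 -0.05 0 0 0;0 0 0 0 0 0;0 0 0 0 0 0"

```text
time_s: 24.6
tcp_pos: [0.509, 0.0291, 0.1253]
ee_rot: [[0.99, -0.115, -0.08], [-0.114, -0.993, 0.009], [-0.08, 0.0, -0.997]]
wrist_force: [0.5, 0.6, -1.3]
gripper_width: 0.229
gripper_force: 30.0
```

play_rows --commands "0 0 -0.05 0 0 0;0 0 0 0 0 0;0 0 0 0 0 0"

```text
time_s: 24.9
tcp_pos: [0.5089, 0.0291, 0.1238]
ee_rot: [[0.99, -0.115, -0.08], [-0.114, -0.993, 0.009], [-0.08, 0.0, -0.997]]
wrist_force: [-1.3, 0.1, -3.6]
gripper_width: 0.226
gripper_force: 30.0
```

play_rows --commands "0 0 -0.04 0 0 0;0 0 0 0 0 0;0 0 0 0 0 0"

```text
time_s: 25.2
tcp_pos: [0.5091, 0.0292, 0.1227]
ee_rot: [[0.99, -0.115, -0.079], [-0.114, -0.993, 0.009], [-0.08, 0.0, -0.997]]
wrist_force: [-0.8, 1.4, -1.6]
gripper_width: 0.227
gripper_force: 30.0
```

play_rows --commands "0 0 -0.04 0 0 0;0 0 0 0 0 0;0 0 0 0 0 0"

```text
time_s: 25.5
tcp_pos: [0.5095, 0.0291, 0.1223]
ee_rot: [[0.99, -0.114, -0.078], [-0.114, -0.993, 0.009], [-0.079, 0.0, -0.997]]
wrist_force: [0.5, -0.1, 5.0]
gripper_width: 0.228
gripper_force: 30.0
```

play_rows --commands "0 0 -0.04 0 0 0;0 0 0 0 0 0;0 0 0 0 0 0"

```text
time_s: 25.8
tcp_pos: [0.5097, 0.0291, 0.1222]
ee_rot: [[0.99, -0.114, -0.077], [-0.113, -0.994, 0.009], [-0.078, 0.0, -0.997]]
wrist_force: [-1.3, 0.6, 10.4]
gripper_width: 0.226
gripper_force: 30.0
```

The foot is seated flat, since the contact is stiff at the expected height. Now I'll release.

play_rows --commands "0 0 0.05 0 0 0;0 0 0 0 0 0;0 0 0 0 0 0"

```text
time_s: 26.1
tcp_pos: [0.5096, 0.0291, 0.1222]
ee_rot: [[0.99, -0.114, -0.078], [-0.114, -0.993, 0.009], [-0.079, 0.0, -0.997]]
wrist_force: [1.4, -1.2, 4.9]
gripper_width: 0.231
gripper_force: 30.0
```

play_rows --commands "0 0 0 0 0 0;0 0 0 0 0 0;0 0 0 0 0 0;0 0 0 0 0 0;0 0 0 0 0 0;0 0 0 0 0 0;0 0 0 0 0 0;0 0 0 0 0 0" --grip 80

```text
time_s: 26.9
tcp_pos: [0.509, 0.0291, 0.1218]
ee_rot: [[0.99, -0.115, -0.079], [-0.114, -0.993, 0.009], [-0.08, 0.0, -0.997]]
wrist_force: [-0.0, -0.2, -0.1]
gripper_width: 0.859
gripper_force: 0.0
```

play_rows --commands "0 0 0.2 0 0 0;0 0 0.5 0 0 0;0 0 0.7 0 0 0;0 0 0.8 0 0 0;0 0 0.8 0 0 0;0 0 0.8 0 0 0;-0.3 0.6 0.6 0 0 0;-0.5 0.9 0.4 0 0 0;-0.5 0.9 0 0 0 0;-0.5 0.9 0 0 0 0;-0.5 0.9 0 0 0 0;-0.5 0.9 0 0 0 0;-0.5 0.9 0 0 0 0;-0.5 0.9 0 0 0 0;-0.5 0.9 0 0 0 0;-0.5 0.9 0 0 0 0;0 0 0 0 0 0;0 0 0 0 0 0"

```text
time_s: 28.7
tcp_pos: [0.3647, 0.2904, 0.2661]
ee_rot: [[0.99, -0.113, -0.079], [-0.113, -0.994, 0.009], [-0.08, -0.0, -0.997]]
wrist_force: [0.3, -0.4, 0.6]
gripper_width: 0.92
gripper_force: 0.0
```

```bash
python3 tray.py z; python3 - <<'E'
from h import *
for n in("top","scene"):
    p,d=cams.capture(n);W=cloud(n,d);h=cv2.cvtColor(p,cv2.COLOR_BGR2HSV)
    near=(np.abs(W[...,:2]-[.508,.03]).max(-1)<.12)&(d>0)
    m=near&(W[...,2]>.145)&(W[...,2]<.18);print(n,"handle top",rect(W[m]),np.percentile(W[m][:,2],[5,50,95]))
    m=near&(h[...,0]>100)&(h[...,0]<130)&(h[...,1]>120)&(W[...,2]>.08);print("blue",rect(W[m]),np.percentile(W[m][:,2],[5,50,95]))
s=r.sense();print(s["time_s"],s["tcp_pos"])
E
```

```text
top tray px [406. 233.] area 179 (array([  61.1, -210.9]), array([25.4, 63.2]), 10.43) z mm [ 7.5 14.4 20.3]
top tray px [388. 256.] area 309 (array([ -13.7, -167.1]), array([106.4,  34. ]), 6.62) z mm [ 8.7 17.1 30.4]
top board px [318. 240.] area 77 (array([ 0. , 40.1]), array([  7.3, 107.8]), 89.84) z mm [47.7 51.  55.6]
scene tray px [284. 213.] area 68 (array([ -28.9, -169. ]), array([25.4, 63.2]), 83.3) z mm [14.1 26.2 32.5]
scene tray px [254. 223.] area 141 (array([  64.1, -210.3]), array([25.8, 66.2]), 11.46) z mm [ 7.4 14.9 19.3]
scene tray px [265. 239.] area 17 (array([  87.7, -126.6]), array([29.3, 17. ]), 89.93) z mm [ 6.2 41.7 49. ]
top handle top (array([509.6,  30. ]), array([20. , 96.3]), 83.14) [0.15254793 0.1586789  0.16395615]
blue (array([508.4,  28.8]), array([ 25.4, 128.3]), 83.27) [0.08432555 0.09144265 0.09821809]
scene handle top (array([512.4,  31.7]), array([22.6, 96.3]), 84.47) [0.14693935 0.15955906 0.16329599]
blue (array([512.9,  33.9]), array([ 28.8, 131.4]), 81.03) [0.08136911 0.091162   0.09525325]
28.9 [0.3653177  0.28940263 0.26586412]
```

The scraper stands upright and flat on the board. One last check for signs of the fourth chip around the overhang.

```bash
python3 - <<'E'
from h import *
for n,(u0,u1,v0,v1) in(("top",(360,430,200,300)),("scene",(225,330,180,260))):
    o=cv2.imread(f"pics/{n}0.png").astype(int);p=cv2.imread(f"pics/{n}_z.png").astype(int)
    m=(np.abs(p-o).sum(-1)>50);M=np.zeros_like(m);M[v0:v1,u0:u1]=m[v0:v1,u0:u1]
    k,L,S,C=cv2.connectedComponentsWithStats(M.astype(np.uint8))
    for i in range(1,k):
        if S[i,4]>2: print(n,S[i],C[i].round(),o[L==i].mean(0).round(),p[L==i].mean(0).round())
E
```

```text
top [396 228  22  11 204] [406. 233.] [ 12.  16. 139.] [13. 25. 61.]
top [360 232   6  11  41] [362. 236.] [22. 42. 71.] [ 56.  99. 138.]
top [382 238  15  37 334] [388. 256.] [ 14.  17. 141.] [13. 26. 60.]
scene [276 209  19  13  90] [284. 214.] [ 30.  36. 162.] [29. 46. 85.]
scene [245 218  21  14 155] [255. 224.] [ 26.  29. 159.] [26. 41. 79.]
scene [305 218  25  42 633] [319. 242.] [ 52.  80. 110.] [ 68.  82. 102.]
scene [288 227  18  19 199] [297. 236.] [31. 50. 76.] [ 87. 129. 168.]
```

```bash
python3 -c "
from station import r
print(r.finish_job())"
```

```text
the job is handed in; nothing more can be done
None
```

I handed the job in: the board is clear and the scraper stands upright and released on it, but I saw only three chips in the red tray; the fourth I never saw there, and by elimination it should be in the tray strip hidden under the board's overhang.

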